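# Index a swivel assembly fixture to its next station

### The job

Index the swivel fixture on by one station, clockwise seen from above: draw its spring plunger by the knob, swing the table round with it, and let the pin drop fully home into the next hole, then let go. The next hole is in a sector that the fitter clamps by eye, so feel for it with the pin riding lightly on the plate, and never force the pin sideways or downwards. Keep the collar in its nest on the table and leave the other things alone.

Things in the scene. Friction and masses are not known exactly. Their poses are not given: they have to be found in the camera images.
- base: Fixed round grey cast base of the fixture, 304 mm across and 30 mm high; the origin is the centre of its underside on the bench and lies on the vertical axis about which the turntable swings.
- plate (a point): Point on that axis at the height of the index plate's face, 42 mm above the bench. The flat plate runs 98 to 142 mm from the axis and has two 13 mm holes on a 120 mm radius: the home hole (pin in it at the start) and the next hole, in a sector clamped anywhere 34 to 52 degrees clockwise of home and not measured. The face is plain elsewhere, without steps that catch the pin.
- swivel (a joint): Angle of the aluminium turntable (180 mm across, top 55 mm above the bench), rad: 0 with the pin centred in the home hole, growing clockwise seen from above, stops at -0.30 and 1.15. Friction 0.25 N m; it stays where left. With the pin in a hole it has 0.013 rad of play either way. A rim lug carries the pin's sleeve (22 mm across, top 78 mm above the bench) 120 mm from the axis.
- plunger (a joint): How far the spring pin is drawn, m: 0 fully home (tip 10 mm below the plate's face), about 0.010 when the tip rides on the face, 0.014 at the top stop. The spring pushes it down with about 4 N at 0 and 9 N at 0.014, so it drops by itself when let go. The pin is 10 mm across with a 1.3 mm chamfer at its tip.
- knob (a point): Middle of the black ribbed knob on top of the pin, on the robot's side of the fixture: an upright cylinder 28 mm across and 25 mm high. The point is on the pin's axis, 97.5 mm above the bench when the pin is home, and moves with pin and table. Nothing stands within 35 mm beside it at its height; the sleeve is below it.
- collar: Steel duct collar, a loose ring 104 mm across outside, 92 mm inside and 36 mm high, 0.25 kg, standing on the turntable around a low round plug 80 mm across and 13 mm high; origin at the centre of its underside.
- bin: Bystander: open blue plastic parts bin, 150 x 100 x 70 mm, origin under its centre.
- can: Bystander: red plastic can with a black cap, 72 mm across, 110 mm high, origin under its centre.
- driver: Bystander: screwdriver with a yellow handle, 200 mm long, lying on the bench.
Mind the look-alikes: they are no part of the job. Of the things that look like the collar, the smallest one is meant.

How it is judged (in metres and radians):
On the way, in this order (a step that is already met when the one before it is completed fails the run):
1. the pin is drawn out of the home hole (value of joint plunger above 0.008 m and value of joint swivel below 0.2 rad), for 0.05 s.
2. the table is swung clockwise with the pin out (value of joint plunger above 0.006 m and value of joint swivel above 0.3 rad), for 0.05 s.
3. the pin has dropped home in the next hole (value of joint plunger below 0.0015 m and value of joint swivel above 0.5 rad), for 0.2 s.
At the end, for the whole second after the job is handed in: The pin is fully home (within 1.5 mm) in the next hole, the table turned clockwise by more than 0.5 rad and at rest, and the collar still stands flat in its nest on the turntable (centred within 12 mm) (all of step 3 and velocity of joint swivel between -0.02 and 0.02 rad/s and horizontal distance between collar and base below 0.012 m and height (world z) of collar below 0.06 m and angle between collar's own z axis and vertical below 0.1 rad); the robot touches nothing.
It fails at once if the pin is forced against the index plate (more than 35 N between the pin and the plate) (contact force between plunger and base above 35 N or contact force between plunger and sector above 35 N).
It fails at once if the collar leaves its nest (horizontal distance between collar and base above 0.02 m or height (world z) of collar above 0.075 m).
It fails at once if the bin is disturbed (distance of bin from where it was at the start of the episode above 0.03 m).
It fails at once if the can is disturbed (distance of can from where it was at the start of the episode above 0.03 m).
It fails at once if the driver is disturbed (distance of driver from where it was at the start of the episode above 0.03 m).
It also fails if it takes over 58 s, if anything falls off the work surface, if the arm or the gripper's body presses on something with over 40 N, if the wrist force passes 120 N, or if a joint passes its speed limit or range.

### The arm

A 7-joint arm with a two-finger parallel gripper is mounted at the origin on the work surface. World frame = base frame: x ahead of the robot, y to its left, z up, the work surface at z = 0. Lengths are in mm, angles in rad, forces in N, time in s.
With the tool pointing down it reaches from about 400 to 850 mm from the base axis. Payload 4.5 kg.
Tool frame: the origin (TCP) lies at the very end of the fingers, on their centre line; the grasp point (between the pads) lies 19 mm behind it; z points along the fingers, y is the line along which they close (so a half turn about z gives the same grasp; the last joint's range is limited). The gripper opens to 88 mm and grips with 3 to 60 N. Pads are 18 mm wide; open, the fingers measure 123 mm over their backs; the gripper's body (75 mm by 187 mm) begins 45 mm behind the grasp point.
Start: joints at [1.38, 0.689, -0.195, 1.565, 0.157, 0.902, -0.215], TCP at [139.347, -609.291, 238.743] pointing down, gripper open.
Joint ranges: [-3.01, 3.01], [-0.46, 2.08], [-1.47, 1.51], [0.13, 2.56], [-1, 4.14], [0.04, 2.09], [-2.66, 2.66]. Speed limits (rad/s): [2.57, 2.57, 3.14, 3.14, 3.14, 3.14, 3.14].

### API

Orientations are given as a unit quaternion [x, y, z, w].
In Python, from cell import * gives the robot as it stands.
- The arm moves only by the shell command python3 -m pendant 'ROWS' [FORCE]. ROWS is JSON, a list of rows, each a list of 5 numbers: the shift along the tool's x, y, z in m, then the turn about the tool's z in degrees, then the finger opening in m, from 0 to 0.0881. A call has 1 to 5 rows; each row shifts and turns the commanded pose from where the row before left it, along the tool's axes as they then stand; what a row does not reach is not made up. A row lasts 1/12 s, in which the tool goes at most 41.7 mm and 7.16 degrees, less where a joint would pass 70% of its speed; a pose out of reach is approached as far as the arm can. A call with a gripper value outside its range is refused whole. The fingers move at their own pace and stop on an object; FORCE is the grip in N (left out, the last holds). Time passes only in rows, so rows that do not move let the fingers close. It gives the time, the measured TCP pose, the force, the opening and the grip force at its end, in the units of the state.
- sense(): the state, without advancing time (a new reading comes with each control period).
- get_image(name): name is "side" or "top"; returns (picture, depth): 480x640x3 uint8, red, green, blue; 480x640 float32, mm along the optical axis (not along the pixel's ray), 0 where there is no reading.
- get_calibration(name): a dict with "fovy" (degrees; the focal length in pixels is half the picture's height over the tangent of half this angle, whatever the lens; pixels are square), "cx", "cy" (the principal point, pixels), "dist" ([k1, k2, p1, p2, k3] as OpenCV has them; the pictures are not rectified), "rvec" (rotation vector, rad) and "tvec" (3), from world to camera coordinates, as OpenCV has them. Camera axes: x right, y down, z forward; pixel columns grow to the right and rows downward; lengths in mm; the calibration is good to about 2 mm. A picture is of the moment at which its call begins. get_calibration takes no time and is no camera call.
- finish_job(): hands the job in; it is judged then, once.
The state is a dict: "time": time; "joints": joint angles; "joint_velocities": joint speeds; "joint_torque": joint torques, N m; "tcp_pos": TCP position; "orientation": TCP orientation; "wrist_force": force on the tool from outside, world axes, zero at the start; "ft_torque": the same for the moment, N m; "finger_gap": finger opening in mm; "gripper_force": force on a finger pad.
Only numpy, scipy, OpenCV 4.12 (cv2) and the standard library are available. Lean on these libraries where they do the work, as an engineer would, in place of code of your own. Each camera call takes 0.05 s, during which the arm holds its last target. There are 200 camera calls.

## Working session

There is one attempt and no reset: what is moved stays moved. The work goes in short steps, Python scripts to look and compute and a shell command to move; the robot and the scene stay as the last step left them, time stands still between calls to the robot, and variables do not carry over. Pictures are saved under pics/ and viewed, at most 10 in all, crops included, and the job is handed in when it is done.

```bash
mkdir -p pics; cat > h.py <<'E'
from cell import *
import numpy as np, cv2
def cam(n):
    c=get_calibration(n); f=240/np.tan(np.radians(c["fovy"])/2)
    K=np.array([[f,0,c["cx"]],[0,f,c["cy"]],[0,0,1.]]); R=cv2.Rodrigues(np.array(c["rvec"],float))[0]
    return K,np.array(c["dist"],float),R,np.array(c["tvec"],float).ravel()
def ray(n,uv):
    K,d,R,t=cam(n); p=cv2.undistortPoints(np.array(uv,float).reshape(-1,1,2),K,d).reshape(-1,2)
    return -R.T@t,np.c_[p,np.ones(len(p))]@R
def onplane(n,uv,z):
    o,r=ray(n,uv); return o+r*((z-o[2])/r[:,2])[:,None]
def deproj(n,uv,dep):
    o,r=ray(n,uv); return o+r*np.asarray(dep,float).reshape(-1,1)
E
python3 - <<'E'
from h import *
for n in("top","side"):
    im,d=get_image(n); np.savez("pics/%s0.npz"%n,im=im,d=d); cv2.imwrite("pics/%s0.png"%n,im[:,:,::-1])
    o,r=ray(n,[[320,240]]); print(n,o,r)
s=sense(); print(s)
E
```

```text
top [ 4.09879638e+02 -4.15173082e-02  1.30890323e+03] [[ 0.08468886 -0.00783016 -0.9964609 ]]
side [  38.31184045 1008.99272211  957.45186008] [[ 0.34308886 -0.71426211 -0.61003677]]
{'time': 0.1, 'joints': array([ 1.37978873,  0.68988555, -0.19452937,  1.56620542,  0.15727396,
        0.90252177, -0.21511011]), 'joint_velocities': array([-0.00021579, -0.00237845, -0.00017388, -0.0040202 ,  0.00116092,
        0.00066433,  0.00052855]), 'joint_torque': array([-3.52012801e-03, -5.28507614e+01, -1.27139322e+00, -1.53838491e+01,
       -5.25350275e-02,  2.04757802e-03,  5.75971058e-05]), 'tcp_pos': array([ 139.16785125, -608.73635785,  238.00878151]), 'orientation': array([ 9.93686041e-01,  1.12193524e-01, -1.39261058e-04, -8.03958100e-04]), 'wrist_force': array([-0.2724376 ,  0.28127239, -0.14614066]), 'ft_torque': array([ 0.01536851,  0.01738579, -0.01082907]), 'gripper_force': 0.0, 'finger_gap': 88.31273905142052}
```

View pics/top0.png

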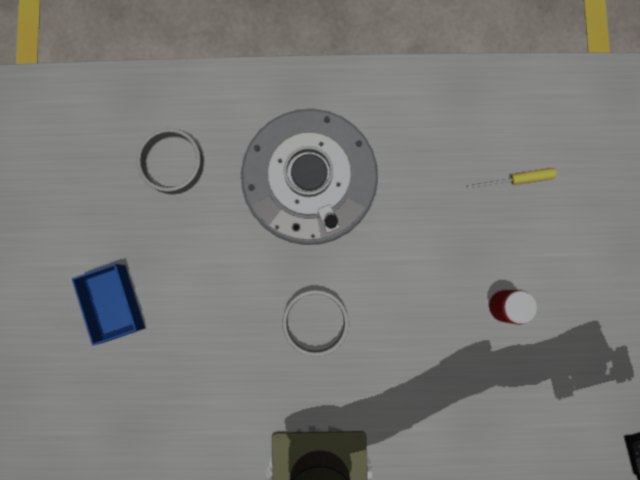

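View pics/side0.png

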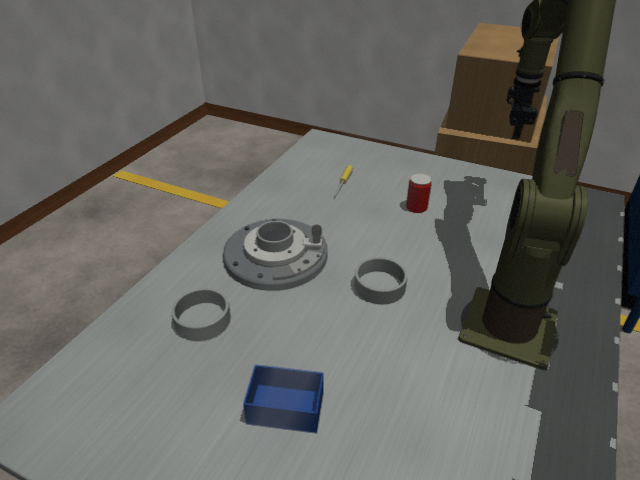

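The top view shows the fixture centred near (309,176), the knob near (331,221) and a dark hole, probably the next one, near (296,227). In the side view the knob is near (317,232). Next I'll measure these.

```bash
cat > m.py <<'E'
from h import *
def blob(im,box,thr,near):
    x0,y0,x1,y1=box; g=im[y0:y1,x0:x1].max(2); m=(g<thr).astype(np.uint8)
    n,l,st,c=cv2.connectedComponentsWithStats(m); c=c+[x0,y0]
    i=1+np.argmin(np.hypot(*(c[1:]-near).T)-0.02*st[1:,4]); return c[i],st[i],(l==i),(x0,y0)
def tri(p,q):
    o1,r1=ray("top",[p]);o2,r2=ray("side",[q]);A=np.c_[r1[0],-r2[0]]
    s=np.linalg.lstsq(A,o2-o1,rcond=None)[0]; a=o1+r1[0]*s[0];b=o2+r2[0]*s[1]; return (a+b)/2,np.linalg.norm(a-b)
E
python3 - <<'E'
from m import *
T=np.load("pics/top0.npz");S=np.load("pics/side0.npz");im=T["im"];si=S["im"]
ck,sk,_,_=blob(im,(318,208,345,234),45,(331,221));print("knob top",ck,sk)
cs,ss,_,_=blob(si,(305,220,330,250),60,(317,232));print("knob side",cs,ss)
print("tri knob",tri(ck,cs)); print("top@110",onplane("top",[ck],110)); print("depth knob",deproj("top",[ck],T["d"][int(ck[1]+.5),int(ck[0]+.5)]))
ch,sh,_,_=blob(im,(288,218,304,236),60,(296,227));print("hole",ch,sh,onplane("top",[ch],42))
# axis: turntable white disc and base circle from depth
ys,xs=np.mgrid[90:265,220:400]; P=deproj("top",np.c_[xs.ravel(),ys.ravel()],T["d"][90:265,220:400].ravel())
z=P[:,2]; m=(z>15)
c,r=cv2.minEnclosingCircle(P[m&(z<45),:2].astype(np.float32)); print("base",c,r,np.histogram(z,bins=range(-5,120,5)))
m2=(z>20).reshape(ys.shape).astype(np.uint8); cn=max(cv2.findContours(m2,cv2.RETR_EXTERNAL,cv2.CHAIN_APPROX_NONE)[0],key=len).reshape(-1,2)+[220,90]
W=onplane("top",cn,30);e=cv2.fitEllipse(W[:,:2].astype(np.float32));print("ell",e)
m3=(z>80).reshape(ys.shape).astype(np.uint8);
cr=onplane("top",np.c_[xs.ravel(),ys.ravel()][m3.ravel()>0],91)
a=cv2.resize(im[130:260,230:390],None,fx=4,fy=4,interpolation=2); b=cv2.resize(si[205:295,215:340],None,fx=5,fy=4.5,interpolation=2)
cv2.imwrite("pics/ctop.png",a[:,:,::-1]);cv2.imwrite("pics/cside.png",b[:,:,::-1])
E
```

```text
knob top [330.79279279 220.93693694] [  7   7  12  13 111]
knob side [316. 231.] [11 11  1  1  1]
tri knob (array([551.79226984, -32.76274167,  95.29238799]), np.float64(0.8843752121946965))
top@110 [[550.48049359 -32.20438369 110.        ]]
depth knob [[550.60585142 -32.23305967 108.93107403]]
hole [295.5862069  226.72413793] [ 5  6  6  6 29] [[547.2099614  42.1698666  42.       ]]
base (663.1603393554688, 11.819074630737305) 152.5942840576172 (array([7159, 8562,  662,   17,   27,  343, 2935, 3200,  919, 1270,  283,
       1588, 1891,  398,  747,  262,   52,   43,  164,  268,   30,    6,
         64,   78]), array([ -5,   0,   5,  10,  15,  20,  25,  30,  35,  40,  45,  50,  55,
        60,  65,  70,  75,  80,  85,  90,  95, 100, 105, 110, 115]))
ell ((661.8615112304688, 12.092604637145996), (299.3041076660156, 300.11187744140625), 89.90914916992188)
```

View pics/ctop.png

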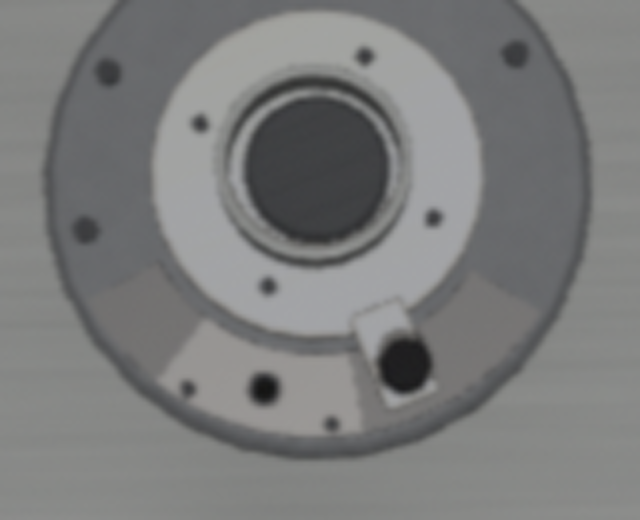

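View pics/cside.png

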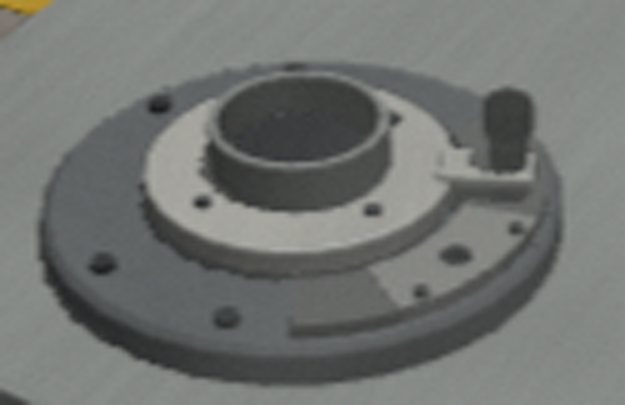

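The crops show a single open hole in the light sector at top pixel (295.6,226.7), with small screws on either side. The axis is at about (662.5,12), the knob at (550.5,-32) with r = 120.4, and the hole at r = 119, about 36° clockwise of home. I'll move above the knob.

```bash
for i in 1; do python3 -m pendant '[[0.0265,-0.0235,0,0,0.088],[0.0265,-0.0235,0,0,0.088],[0.0265,-0.0235,0,0,0.088],[0.0265,-0.0235,0,0,0.088],[0.0265,-0.0235,0,0,0.088]]'; python3 -m pendant '[[0.0265,-0.0235,0,0,0.088],[0.0265,-0.0235,0,0,0.088],[0.0265,-0.0235,0,0,0.088],[0.0265,-0.0235,0,0,0.088],[0.0265,-0.0235,0,0,0.088]]'; done
```

```text
time: 0.52
tcp_pos: [242.8, -463.5, 238.5]
orientation: [0.994, 0.112, -0.0, -0.0]
wrist_force: [1.0, -0.4, -0.0]
finger_gap: 88.0
gripper_force: 0.0
time: 0.93
tcp_pos: [345.8, -319.5, 238.6]
orientation: [0.994, 0.112, -0.0, -0.0]
wrist_force: [0.7, 0.0, 0.6]
finger_gap: 88.0
gripper_force: 0.0
```

```bash
python3 -m pendant '[[0.0265,-0.0235,0,0,0.088],[0.0265,-0.0235,0,0,0.088],[0.0265,-0.0235,0,0,0.088],[0.0265,-0.0235,0,0,0.088],[0.0265,-0.0235,0,0,0.088]]'; python3 -m pendant '[[0.0265,-0.0235,0,0,0.088],[0.0265,-0.0235,0,0,0.088],[0.0265,-0.0235,0,0,0.088],[0.0265,-0.0235,0,0,0.088],[0.0265,-0.0235,0,0,0.088]]';python3 -m pendant '[[0,0,0,-4.3,0.07],[0,0,0.02,-4.3,0.07],[0,0,0.02,0,0.07],[0,0,0,0,0.07],[0,0,0,0,0.07]]'
```

```text
time: 1.35
tcp_pos: [448.8, -175.4, 238.6]
orientation: [0.994, 0.112, -0.0, -0.0]
wrist_force: [1.0, -0.8, 0.0]
finger_gap: 88.0
gripper_force: 0.0
time: 1.77
tcp_pos: [551.7, -31.3, 238.4]
orientation: [0.994, 0.112, -0.0, 0.0]
wrist_force: [0.8, -0.3, -0.2]
finger_gap: 88.0
gripper_force: 0.0
time: 2.18
tcp_pos: [550.3, -33.0, 198.0]
orientation: [0.983, 0.186, -0.001, -0.0]
wrist_force: [0.0, -0.7, 0.9]
finger_gap: 70.1
gripper_force: 0.0
```

```bash
python3 -m pendant '[[0,0,0.03,0,0.06],[0,0,0.03,0,0.06],[0,0,0.03,0,0.06],[0,0,0.015,0,0.06],[0,0,0.01,0,0.06]]'; python3 -m pendant '[[0,0,0,0,0.034],[0,0,0,0,0.034],[0,0,0,0,0.031],[0,0,0,0,0.024],[0,0,0,0,0.024]]' 3; python3 -m pendant '[[0,0,0,0,0.02],[0,0,0,0,0.02]]' 3
```

```text
time: 2.6
tcp_pos: [551.1, -33.2, 82.8]
orientation: [0.983, 0.186, -0.001, 0.0]
wrist_force: [-0.3, 0.4, 0.6]
finger_gap: 59.7
gripper_force: 0.0
time: 3.02
tcp_pos: [552.1, -33.0, 84.9]
orientation: [0.983, 0.186, 0.001, 0.0]
wrist_force: [0.1, 1.2, 0.6]
finger_gap: 28.9
gripper_force: 0.0
time: 3.18
tcp_pos: [552.0, -32.9, 84.7]
orientation: [0.982, 0.186, 0.001, 0.0]
wrist_force: [0.0, -0.1, 3.9]
finger_gap: 27.9
gripper_force: 3.0
```

```bash
python3 -m pendant '[[0,0,0,0,0.015],[0,0,0,0,0.015],[0,0,0,0,0.015]]' 25; python3 -m pendant '[[0,0,-0.003,0,0.015],[0,0,-0.003,0,0.015],[0,0,-0.003,0,0.015],[0,0,-0.003,0,0.015],[0,0,0,0,0.015]]' 25
```

```text
time: 3.43
tcp_pos: [552.0, -32.9, 84.7]
orientation: [0.982, 0.186, 0.001, 0.0]
wrist_force: [-0.4, 0.8, 7.6]
finger_gap: 27.0
gripper_force: 25.0
time: 3.85
tcp_pos: [551.9, -32.9, 95.9]
orientation: [0.982, 0.186, 0.001, 0.0]
wrist_force: [4.5, 0.1, -8.8]
finger_gap: 26.8
gripper_force: 25.0
```

```bash
python3 -m pendant '[[0,0,-0.0005,0,0.015],[0.00004,-0.00314,0,1.5,0.015],[0.0001,-0.00419,0,2,0.015],[0.0001,-0.00419,0,2,0.015],[0,0,0,0,0.015]]' 25; python3 - <<'E'
from h import *
s=sense(); p=s["tcp_pos"]; print(s["wrist_force"],p,np.hypot(p[0]-662.5,p[1]-12),np.degrees(np.arctan2(-(p[1]-12),-(p[0]-662.5))))
E
```

```text
time: 4.27
tcp_pos: [547.8, -21.0, 96.1]
orientation: [0.99, 0.139, 0.0, -0.0]
wrist_force: [3.7, 2.3, -8.8]
finger_gap: 27.1
gripper_force: 25.0
[ 3.65666866  2.29550311 -8.78695713] [547.80199023 -20.9545038   96.0677074 ] 119.33831222800842 16.030173172702323
```

```bash
python3 -m pendant '[[0.00016,-0.00628,0,3,0.015],[0.00016,-0.00628,0,3,0.015],[0.00016,-0.00628,0,3,0.015],[0.00016,-0.00628,0,3,0.015],[0,0,0,0,0.015]]' 25;  python3 -m pendant '[[0.00016,-0.00628,0,3,0.015],[0.00016,-0.00628,0,3,0.015],[0.00016,-0.00628,0,3,0.015],[0.00016,-0.00628,0,3,0.015],[0,0,0,0,0.015]]' 25; python3 - <<'E'
from m import *
s=sense(); p=s["tcp_pos"]; print(s["wrist_force"],p,np.hypot(p[0]-662.5,p[1]-12),np.degrees(np.arctan2(-(p[1]-12),-(p[0]-662.5))))
im,d=get_image("side"); cv2.imwrite("pics/s1.png",cv2.resize(im[170:300,205:365],None,fx=4,fy=4)[:,:,::-1])
E
```

```text
time: 4.68
tcp_pos: [543.7, 3.9, 96.1]
orientation: [0.999, 0.035, 0.0, -0.0]
wrist_force: [4.8, 0.5, -8.8]
finger_gap: 26.8
gripper_force: 25.0
time: 5.1
tcp_pos: [544.7, 28.3, 96.2]
orientation: [0.998, -0.07, 0.001, -0.0]
wrist_force: [6.5, 0.6, -8.2]
finger_gap: 27.3
gripper_force: 25.0
[ 6.53929259  0.61144418 -8.23341682] [544.74366947  28.33196977  96.16606627] 118.88350018460068 -7.89614692226276
```

View pics/s1.png

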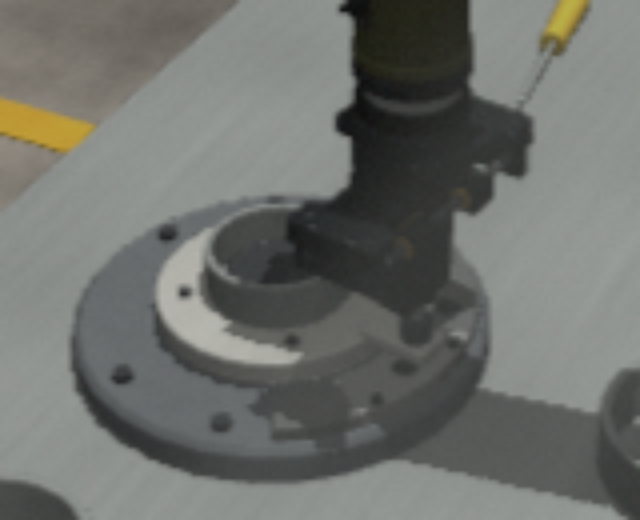

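The hole is still open ahead of the pin, at crop (404,366). Next I'll bring the pin closer and lower it gently until it touches the plate.

```bash
python3 -m pendant '[[0.0005,-0.0042,0,2,0.015],[0,0,0.0003,0,0.015],[0,0,0.0003,0,0.015],[0,0,0,0,0.015]]' 25;  python3 -m pendant '[[0,0,0.0003,0,0.015],[0,0,0.0000,0,0.015]]' 25;python3 -m pendant '[[0,0,0.0003,0,0.015],[0,0,0.0000,0,0.015]]' 25 
```

```text
time: 5.48
tcp_pos: [545.2, 31.5, 95.5]
orientation: [0.996, -0.087, 0.0, -0.0]
wrist_force: [4.3, 0.1, -8.8]
finger_gap: 26.7
gripper_force: 25.0
time: 5.65
tcp_pos: [545.2, 31.5, 95.3]
orientation: [0.996, -0.087, 0.0, 0.0]
wrist_force: [3.9, -0.3, -9.0]
finger_gap: 26.8
gripper_force: 25.0
time: 5.82
tcp_pos: [545.3, 31.5, 95.0]
orientation: [0.996, -0.087, 0.0, 0.0]
wrist_force: [4.9, -0.4, -9.0]
finger_gap: 27.2
gripper_force: 25.0
```

```bash
python3 -m pendant '[[0,0,0.0003,0,0.015],[0,0,0.0000,0,0.015]]' 25;  python3 -m pendant '[[0,0,0.0003,0,0.015],[0,0,0.0000,0,0.015]]' 25;python3 -m pendant '[[0,0,0.0003,0,0.015],[0,0,0.0000,0,0.015]]' 25 
```

```text
time: 5.98
tcp_pos: [545.2, 31.5, 94.9]
orientation: [0.996, -0.087, 0.0, 0.0]
wrist_force: [4.2, -1.9, -7.4]
finger_gap: 27.4
gripper_force: 25.0
time: 6.15
tcp_pos: [545.3, 31.6, 94.8]
orientation: [0.996, -0.087, 0.0, 0.0]
wrist_force: [3.7, -1.7, -4.1]
finger_gap: 26.9
gripper_force: 25.0
time: 6.32
tcp_pos: [545.3, 31.5, 94.7]
orientation: [0.996, -0.087, 0.0, 0.0]
wrist_force: [3.3, -1.3, 0.7]
finger_gap: 27.1
gripper_force: 25.0
```

The pin is now on the face. I'll loosen the fingers so that only the spring presses it, lower the tool a little, and push it slowly along.

```bash
python3 -m pendant '[[0,0,0,0,0.0300],[0,0,0,0,0.0300],[0,0,0.003,0,0.0300],[0,0,0.003,0,0.0300],[0,0,0,0,0.03]]' 5;  python3 -m pendant '[[0,-0.001,0,0.5,0.03],[0,-0.0005,0,0.25,0.03],[0,-0.0005,0,0.25,0.03],[0,0,0,0,0.03]]' 5;
```

```text
time: 6.73
tcp_pos: [544.1, 32.0, 87.3]
orientation: [0.996, -0.087, -0.001, 0.0]
wrist_force: [0.5, -0.3, 0.8]
finger_gap: 30.1
gripper_force: 0.0
time: 7.07
tcp_pos: [544.9, 32.9, 87.8]
orientation: [0.995, -0.097, -0.001, 0.001]
wrist_force: [-1.1, -2.2, -2.9]
finger_gap: 30.0
gripper_force: 1.4
```

```bash
for k in 1; do python3 -m pendant '[[0.00002,-0.0006,0,0.3,0.03],[0.00002,-0.0006,0,0.3,0.03],[0.00002,-0.0006,0,0.3,0.03]]' ; python3 -m pendant '[[0.00002,-0.0006,0,0.3,0.03],[0.00002,-0.0006,0,0.3,0.03],[0.00002,-0.0006,0,0.3,0.03]]' ; done | grep -E "tcp|wrist|grip"; python3 - <<'E'
from m import *
s=sense(); p=s["tcp_pos"]; print(s["wrist_force"],p,np.hypot(p[0]-662.5,p[1]-12),np.degrees(np.arctan2(-(p[1]-12),-(p[0]-662.5))))
E
```

```text
tcp_pos: [545.2, 34.3, 87.9]
wrist_force: [-0.7, -4.4, -3.9]
gripper_force: 2.4
tcp_pos: [545.7, 37.2, 87.9]
wrist_force: [-2.1, -4.2, -3.3]
gripper_force: 2.3
[-2.09662978 -4.23811558 -3.28207325] [545.74523992  37.16795805  87.89865503] 119.43659452965127 -12.16468625282256
```

```bash
for k in 1; do python3 -m pendant '[[0.00002,-0.0005,0,0.25,0.03],[0.00002,-0.0005,0,0.25,0.03],[0.00002,-0.0005,0,0.25,0.03]]' ; python3 -m pendant '[[0.00002,-0.0005,0,0.25,0.03],[0.00002,-0.0005,0,0.25,0.03]]' ; python3 -m pendant '[[0.00002,-0.0005,0,0.25,0.03],[0.00002,-0.0005,0,0.25,0.03]]' ; done | grep -E "tcp|wrist|grip"
```

```text
tcp_pos: [546.3, 38.8, 88.0]
wrist_force: [-2.7, -4.1, -3.1]
gripper_force: 2.3
tcp_pos: [547.1, 39.9, 88.1]
wrist_force: [-0.5, -0.2, 0.3]
gripper_force: 0.1
tcp_pos: [548.2, 41.7, 88.5]
wrist_force: [-1.8, -1.6, -1.2]
gripper_force: 1.1
```

The push force vanished near y = 40, so the pin has probably dropped. I'll check with the cameras.

```bash
python3 - <<'E'
from m import *
im,d=get_image("side"); cv2.imwrite("pics/s2.png",cv2.resize(im[205:285,255:355],None,fx=6,fy=6,interpolation=2)[:,:,::-1])
s=sense(); print(s["wrist_force"],s["tcp_pos"],s["finger_gap"])
E
```

```text
[-1.42198049 -1.35134321 -1.14475869] [548.17309744  41.81174556  88.45164841] 30.2330823907203
```

View pics/s2.png

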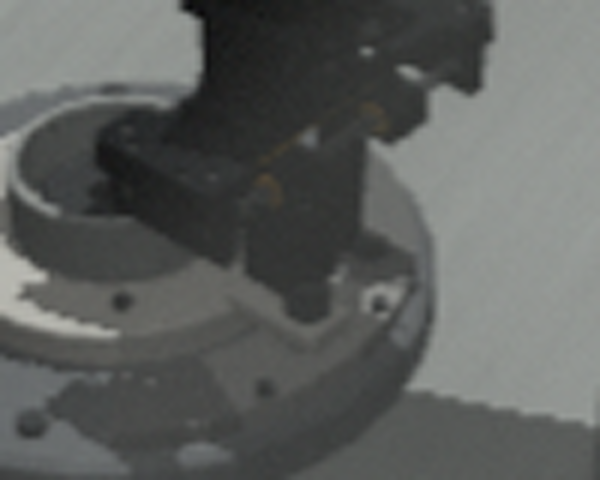

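The fingers hide the pin, so this picture doesn't show whether it dropped. I'll back off and measure the knob height.

```bash
python3 -m pendant '[[0,0.001,0,0,0.03],[0,0,0,0,0.06],[0,0,0,0,0.06],[0,0,0,0,0.06],[0,0,-0.03,0,0.06]]' ; python3 -m pendant '[[0,0,-0.03,0,0.06],[0,0,-0.03,0,0.06],[0,0,-0.03,0,0.06],[-0.04,0.0,-0.03,0,0.06],[-0.04,0,-0.03,0,0.06]]';python3 -m pendant '[[-0.04,0,0,0,0.06],[-0.04,0,0,0,0.06],[0,0.04,0,0,0.06],[0,0.04,0,0,0.06],[0,0.04,0,0,0.06]]'; python3 - <<'E'
from m import *
T,d=get_image("top");S,d2=get_image("side")
np.savez("pics/f.npz",T=T,S=S,d=d,d2=d2)
a=cv2.resize(T[130:260,230:390],(640,520),interpolation=2);b=cv2.resize(S[205:295,215:340],(640,460),interpolation=2)
cv2.imwrite("pics/f.png",cv2.resize(np.hstack([a[60:],b])[:,:,::-1],None,fx=.62,fy=.62))
for n,im,box,near in(("top",T,(280,205,330,245),(298,223)),):
    print(blob(im,box,45,near)[:2])
E
```

```text
time: 8.62
tcp_pos: [544.3, 40.0, 114.5]
orientation: [0.992, -0.126, -0.004, 0.001]
wrist_force: [-0.2, 0.0, 0.1]
finger_gap: 54.7
gripper_force: 0.0
time: 9.03
tcp_pos: [483.4, 56.5, 259.6]
orientation: [0.992, -0.128, 0.002, -0.0]
wrist_force: [0.0, 0.6, 1.1]
finger_gap: 60.1
gripper_force: 0.0
time: 9.45
tcp_pos: [374.7, -39.1, 258.6]
orientation: [0.992, -0.124, 0.001, -0.0]
wrist_force: [0.4, -1.1, 0.3]
finger_gap: 60.2
gripper_force: 0.0
(array([295.06603774, 223.74528302]), array([ 10,  13,  11,  12, 106], dtype=int32))
```

View pics/f.png

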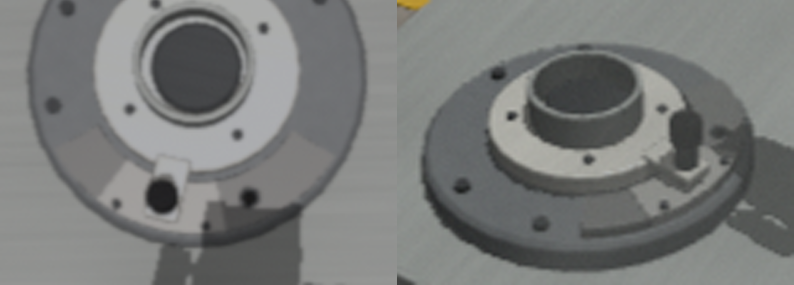

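The knob now stands in the light sector at about top pixel (295,224), and the home hole is visible and empty. I'll compare the knob-top height with the start.

```bash
python3 - <<'E'
from m import *
F=np.load("pics/f.npz");A=np.load("pics/top0.npz");B=np.load("pics/side0.npz")
def ht(d,c):
    x,y=np.round(c).astype(int);ys,xs=np.mgrid[y-2:y+3,x-2:x+3];return np.median(deproj("top",np.c_[xs.ravel(),ys.ravel()],d[y-2:y+3,x-2:x+3].ravel()),0)
print(ht(A["d"],(330.8,220.9)),ht(F["d"],(295.07,223.75)))
for nm,d,cx in(("0",B["d2"] if "d2" in B else B["d"],(300,335)),("f",F["d2"],(300,345))):
    ys,xs=np.mgrid[220:265,cx[0]:cx[1]];P=deproj("side",np.c_[xs.ravel(),ys.ravel()],d[220:265,cx[0]:cx[1]].ravel())
    m=np.hypot(P[:,0]-(551 if nm=="0" else 547),P[:,1]-(-32.5 if nm=="0" else 40))<17; z=np.sort(P[m,2]);print(nm,z[-12:].round(1))
p=ht(F["d"],(295.07,223.75)); 
q=onplane("top",[(295.07,223.75)],110)[0];print(q,np.degrees(np.arctan2(q[1]-12,662.5-q[0]))+21.5)
q=onplane("top",[(295.07,223.75)],120)[0];print(q,np.hypot(q[0]-662.5,q[1]-12))
E
```

```text
[550.28556562 -32.64917013 110.33174973] [545.47646089  40.98890169 110.41543362]
0 [111.1 111.1 111.3 111.6 111.6 111.7 111.7 111.7 111.9 112.2 112.5 114. ]
f [111.1 111.2 111.4 111.4 111.4 111.6 111.7 112.4 112.5 112.5 113.1 113.8]
[545.96698628  40.87196322 110.        ] 35.41526825418427
[544.8318876   40.53070564 120.        ] 121.07760255635681
```

The knob top is at 110.4 mm, against 110.3 mm at the start. The pin is fully home at about 35.5° (0.62 rad), and the collar is in its nest.

```bash
python3 -m pendant '[[0,0,0,0,0.06],[0,0,0,0,0.06],[0,0,0,0,0.06],[0,0,0,0,0.06]]'; python3 -c "
from cell import *
print(finish_job())"
```

```text
time: 9.88
tcp_pos: [375.5, -38.2, 258.1]
orientation: [0.992, -0.125, 0.0, -0.0]
wrist_force: [0.1, 0.7, 0.9]
finger_gap: 59.7
gripper_force: 0.0
the job is handed in; nothing more can be done
None
```

The fixture is indexed clockwise by one station (about 35.5°, 0.62 rad), with the pin measured fully home in the next hole, the collar in its nest and the arm clear; I handed the job in at about 10 s, and no verdict was returned.

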